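Set a finished spindle under the inspection lamp

TASK

Take the spindle that leans in the sloping wooden rest and stand it upright in the holder cup, lowering it to the cup's floor rather than dropping it. Then turn and tip the lamp's light panel so that it shines straight at the spindle's head, and let go. Leave the tape roll and the steel dumbbell part where they are.

Things in the scene. Friction and masses are not known exactly. Their poses are not given: they have to be found in the camera images.
- spindle: loose aluminium spindle, about 0.3 kg, 124 mm long: round stem 22 mm thick, 100 mm long, under a round head 40 mm across and 24 mm tall (grip its rim). Origin: centre of the stem's free end; z runs along the stem to the head. At the start it leans 0.45 rad (26 degrees) from vertical in the rest, head up towards the rest's -x; the head and last 8 mm of stem stick out past the trough
- spindle_head (a point): centre of the spindle's head, 112 mm from its free end along its axis
- rest: fixed sloping rest: base plate 150 x 75 mm and a wooden trough 50 mm wide, open above and at its upper end, walls reaching 78 mm up along the stem. Origin: centre of the underside. The trough rises to -x of the rest, 26 degrees from vertical; the stem's end stands at x 35, z 32 mm. Draw the spindle out along its own axis, then up
- cup: fixed round holder cup of grey plastic, 44 mm outside and 34 mm inside diameter, rim 75 mm high, inner floor 8 mm above the bench, on a foot disc 84 mm across. Origin: centre of its underside on the bench; axis vertical (z)
- lamp: round foot (140 mm across) of the inspection lamp, fixed to the bench. Origin: centre of its underside; the swivel axis is the vertical through it. With both joints at 0 the light faces -x of this frame
- swivel (a joint): swivel angle of the lamp's steel yoke about the vertical, rad, counter-clockwise from above positive, -1.6 to 1.6; stays where it is left (friction about 0.12 N m)
- tilt (a joint): tilt of the light panel in the yoke, rad, about a level axis (the panel's y) through its centre, 250 mm above the bench on the swivel axis; 0 upright, positive tips the top edge forward so that the light points downward, -0.5 to 1.0; stays where left (friction 0.15 N m). The yoke's arms stand beside the panel's ends, 244 mm over the clamp knobs, 267 mm high
- light_centre (a point): centre of the light panel, a black slab 190 mm wide (y), 100 mm tall (z) and 14 mm thick (x), with the white light on its -x face and thin ribs on the lower back; it shines along -x of this frame. Its z axis points to the panel's top edge, 50 mm from the centre; that edge is free and can be pinched across its thickness
- tape: bystander: cardboard tape roll lying flat, 104 mm across, 48 mm tall; origin centre of underside
- dumbbell: bystander: steel dumbbell-shaped part standing upright, 100 mm tall, 72 mm across; origin centre of underside
There are look-alikes about, which are no part of the job. Of the things like the spindle, leave any that is green; of the rest the larger one is meant.

How it is judged:
On the way, in this order (a step that is already met when the one before it is completed fails the run):
1. the spindle stands in the cup on its floor, let go (z of spindle in the frame of cup between 0.002 and 0.016 m and horizontal distance between spindle and cup below 0.012 m and angle between spindle's own z axis and vertical below 0.25 rad and contact force between the fingers and spindle below 0.1 N), for 0.2 s.
2. the light points at the spindle's head (x of spindle_head in the frame of light_centre below -0.1 m and y of spindle_head in the frame of light_centre between -0.025 and 0.025 m and z of spindle_head in the frame of light_centre between -0.025 and 0.025 m and z of spindle in the frame of cup between 0.002 and 0.016 m and horizontal distance between spindle and cup below 0.012 m and angle between spindle's own z axis and vertical below 0.25 rad), for 0.2 s.
At the end, for the whole second after the job is handed in: The spindle stands free and at rest in the cup, its end within 8 mm of the cup's floor and 12 mm of its axis, leaning under 0.25 rad; the line straight out of the light panel's centre passes the centre of the spindle's head within 25 mm sideways and up or down; the lamp is still (all of step 2 and linear speed of spindle below 0.02 m/s and contact force between the fingers and spindle below 0.1 N and velocity of joint swivel between -0.03 and 0.03 rad/s and velocity of joint tilt between -0.03 and 0.03 rad/s); the robot touches nothing.
It fails at once if the tape roll is pushed by more than 30 mm (distance of tape from where it was at the start of the episode above 0.03 m).
It fails at once if the dumbbell part is pushed by more than 30 mm (distance of dumbbell from where it was at the start of the episode above 0.03 m).
It fails at once if the spindle is dropped into the cup (faster than 0.6 m/s inside it) (horizontal distance between spindle and cup below 0.017 m and z of spindle in the frame of cup below 0.07 m and linear speed of spindle above 0.6 m/s).
It also fails if it takes over 51 s, if anything falls off the work surface, if the arm or the gripper's body presses on something with over 40 N, if the wrist force passes 120 N, or if a joint passes its speed limit or range.

ROBOT

A 6-joint arm with a two-finger parallel gripper is mounted at the origin on the work surface. World frame = base frame: x ahead of the robot, y to its left, z up, the work surface at z = 0. Lengths are in m, angles in rad, forces in N, time in s.
With the tool pointing down it reaches from about 0.35 to 1 m from the base axis. Payload 7.1 kg.
Tool frame: the origin (TCP) lies on the centre line of the jaws, within the pads' length; the fingertips stand 19 mm ahead of it and the grasp point (between the pads) is the TCP (manip.finger_overhang is the distance from the TCP to the fingertips, in m); z points along the fingers, y is the direction in which the jaws open and shut (so a half turn about z gives the same grasp; the last joint's range is limited). The gripper opens to 85 mm and grips with 20 to 120 N. Pads are 22 mm wide; open, the fingers measure 114 mm over their backs; the gripper's body (76 mm by 85 mm) begins 54 mm behind the grasp point. The pads swing forward as they close: fully open they stand 13 mm farther back than shut.
Start: joints at [1.132, 0.423, 1.63, -0, 1.089, -0.019], TCP at [0.255, 0.571, 0.25] pointing down, gripper open.
Joint ranges: [-3, 3], [-0.9, 2.11], [0.09, 2.58], [-1.31, 4.45], [0.11, 2.69], [-2.54, 2.54]. Speed limits (rad/s): [2.39, 2.39, 3.01, 3.14, 3.14, 3.14].

INTERFACE

Orientations are given as a 3x3 rotation matrix whose columns are the frame's x, y, z axes.
In Python, from plant import manip gives the robot as it stands.
- The arm moves only by the tool send_rows, never from a script. Its argument "increments" is one flat list of numbers, 4 for each row, row after row: the shift along the world's x, y, z as a fraction of full scale, then the turn about the world's z as a fraction of full scale. A call has 1 to 12 rows; each row is the pose to reach, as a shift and turn from the pose commanded when the call began; what a row does not reach only later rows make up. Full scale, the value 1, is 20 cm for a shift and 30 degrees for a turn. A row lasts 1/8 s, in which the tool goes at most 62.5 mm and 10.7 degrees, less where a joint would pass 70% of its speed; a pose out of reach is approached as far as the arm can. A call with a number of a shift or a turn outside -1 to 1 is refused whole. A call with a gripper value outside its range is refused whole. "grip" is the opening, from 0 (shut) to 1 (fully open), set as the call begins (left out, the last holds). The fingers move at their own pace and stop on an object; "newtons" is the grip in N (left out, the last holds). Time passes only in rows, so rows that repeat a pose let the fingers close. It gives the time, the measured TCP pose, the force and the opening at its end, in the units of the state.
- manip.state(): the state, without advancing time (a new reading comes with each control period).
- manip.capture(name): name is "scene" or "top" or "wrist"; returns (picture, depth): 384x512x3 uint8, blue, green, red; 384x512 float32, m along the optical axis (not along the pixel's ray), 0 where there is no reading.
- manip.calibration(name): a dict with "mtx" (3x3 intrinsics, pixels), "rvec" (rotation vector, rad) and "tvec" (3), from world to camera coordinates, as OpenCV has them. Camera axes: x right, y down, z forward; pixel columns grow to the right and rows downward; lengths in m; the calibration is good to about 2 mm. The wrist camera is an equidistant fisheye: a pixel r from the principal point sees the ray r / f radians off the axis. A picture is of the moment at which its call begins: read the wrist's pose just before it. calibration takes no time and is no camera call; for the wrist camera it gives the pose at the moment of the call.
- manip.finish_job(): hands the job in, once; it reports no verdict.
The state is a dict: "clock": time; "joint_positions": joint angles; "qd": joint speeds; "tau": joint torques, N m; "eef_pos": TCP position; "tool_rot": TCP orientation; "contact_force": force on the tool from outside, world axes, zero at the start; "ft_torque": the same for the moment, N m; "opening": finger opening in m.
Only numpy, scipy, OpenCV 4.12 (cv2) and the standard library are available. Lean on these libraries where they do the work, as an engineer would, in place of code of your own. Each camera call takes 0.05 s, during which the arm holds its last target. There are 200 camera calls.

## Working session

There is one attempt and no reset: what is moved stays moved. The work goes in short steps, Python scripts to look and compute and a tool call to move; the robot and the scene stay as the last step left them, time stands still between calls to the robot, and variables do not carry over. Pictures are saved under pics/ and viewed, about 8 in all and at most 12, crops included, and the job is handed in when it is done.

Besides the shell and the picture viewer there is one more tool, called in YAML: its name, and indented under it one key for each argument. send_rows: Moves the arm, as the interface text tells. Shift numbers are shares of 20 cm and turn numbers shares of 30 degrees, none past 1 either way. Its arguments: {"type":"object","properties":{"increments":{"type":"array"},"grip":{"type":"number"},"newtons":{"type":"number"}},"required":["increments"]}

```bash
ls; mkdir -p pics
python3 - <<'E'
from plant import manip
import cv2, numpy as np
s=manip.state(); print(s)
for n in("scene","top"):
    im,d=manip.capture(n); cv2.imwrite(f"pics/{n}0.png",im); np.save(f"pics/{n}0.npy",d)
    print(n,manip.calibration(n))
E
```

```text
pics
{'clock': 0.0, 'joint_positions': array([ 1.13200298e+00,  4.23870294e-01,  1.63067227e+00, -1.16448193e-05,
        1.08857431e+00, -1.89902206e-02]), 'qd': array([-1.70426214e-04, -2.09639743e-03,  6.36509032e-04,  1.87728276e-03,
       -7.56903141e-05,  3.20812589e-05]), 'tau': array([-6.72664319e-04, -5.57389963e+01, -2.81738269e+01, -8.24460312e-05,
        7.34872010e-03,  7.01924193e-06]), 'eef_pos': array([0.2544984 , 0.57028843, 0.24953423]), 'tool_rot': array([[-9.13171400e-01,  4.07575253e-01, -6.38220856e-04],
       [ 4.07575752e-01,  9.13170351e-01, -1.38420492e-03],
       [ 1.86366913e-05, -1.52413969e-03, -9.99998838e-01]]), 'contact_force': array([ 0.41101115, -0.0634242 , -0.23041403]), 'ft_torque': array([-0.03050919, -0.03974807,  0.03038567]), 'opening': 0.08557887492446789}
scene {'mtx': array([[348.45368559,   0.        , 253.02992139],
       [  0.        , 348.45368559, 190.6223183 ],
       [  0.        ,   0.        ,   1.        ]]), 'rvec': array([ 1.95129148,  1.03366752, -0.55609467]), 'tvec': array([-0.27079775, -0.1202345 ,  1.33602852])}
top {'mtx': array([[366.08615277,   0.        , 254.70130385],
       [  0.        , 366.08615277, 189.29954846],
       [  0.        ,   0.        ,   1.        ]]), 'rvec': array([ 2.16494474, -2.19919779,  0.07501627]), 'tvec': array([-0.00671379,  0.52559701,  1.12094646])}
```

View pics/scene0.png

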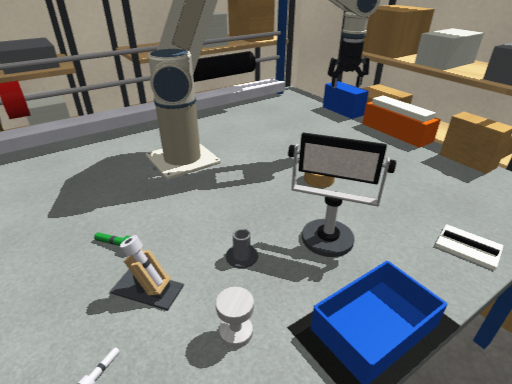

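View pics/top0.png

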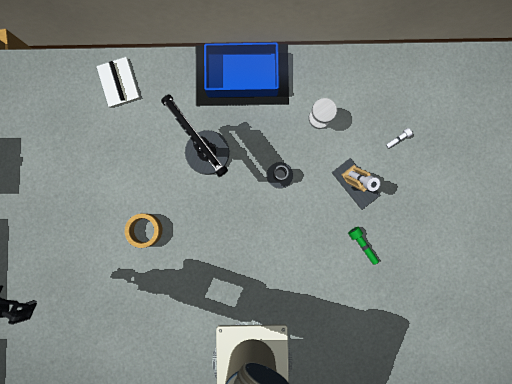

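Candidates: the white spindle in the wooden rest (top 373,184; scene 133,247), a green one (top 362,243), and a small white one lying loose (top 400,138). The one in the rest fits: it isn't green and it's the larger. I'll confirm with a crop and measure.

```bash
cat > h.py <<'E'
import cv2, numpy as np
from plant import manip
def Rt(c): return cv2.Rodrigues(np.array(c["rvec"]))[0], np.array(c["tvec"]).ravel()
def cloud(d,c):
    K=c["mtx"]; R,t=Rt(c); v,u=np.indices(d.shape)
    P=np.stack([(u-K[0,2])/K[0,0]*d,(v-K[1,2])/K[1,1]*d,d],-1)
    return (P-t)@R
def onplane(px,z,c):
    K=c["mtx"];R,t=Rt(c); r=R.T@np.linalg.inv(K)@[px[0],px[1],1]; o=-R.T@t
    return o+r*(z-o[2])/r[2]
def proj(P,c): return cv2.projectPoints(np.array(P,float).reshape(-1,1,3),c["rvec"],c["tvec"],c["mtx"],None)[0].reshape(-1,2)
E
python3 - <<'E'
from h import *
t=cv2.imread("pics/top0.png"); s=cv2.imread("pics/scene0.png")
a=cv2.resize(t[110:270,320:430],None,fx=3.4,fy=3.4,interpolation=cv2.INTER_CUBIC); b=cv2.resize(s[215:375,75:185],None,fx=3.4,fy=3.4,interpolation=cv2.INTER_CUBIC)
cv2.imwrite("pics/crop.png",np.hstack([a,b]))
ct=manip.calibration("top"); cs=manip.calibration("scene")
Pt=cloud(np.load("pics/top0.npy"),ct); Ps=cloud(np.load("pics/scene0.npy"),cs)
np.set_printoptions(precision=4,suppress=True)
for n,(u,v) in dict(cup=(280,173),lamp=(207,152),p1=(167,98),p2=(222,172),tape=(142,230),db=(323,112),head=(373,184),bench=(300,300)).items(): print(n,Pt[v,u])
print("cam",-Rt(cs)[0].T@Rt(cs)[1])
for v in range(172,200,2): print(v,[f"{1000*Pt[v,u][2]:.0f}" for u in range(340,390,3)])
E
```

```text
cup [ 0.5768 -0.0957  0.0056]
lamp [0.5955 0.0957 0.2974]
p1 [0.7387 0.1988 0.2653]
p2 [0.5514 0.0637 0.2635]
tape [ 0.4041  0.3418 -0.0005]
db [ 0.7438 -0.2193  0.1001]
head [ 0.5261 -0.3445  0.1405]
bench [ 0.1808 -0.1499 -0.0008]
cam [ 1.1294 -0.4399  0.6354]
172 ['6', '9', '34', '39', '50', '57', '52', '74', '92', '98', '1', '-2', '1', '-1', '-1', '-5', '1']
174 ['6', '40', '34', '46', '56', '66', '79', '66', '85', '104', '-2', '-0', '-4', '-0', '-2', '0', '3']
176 ['6', '36', '44', '55', '58', '72', '89', '100', '99', '131', '135', '-2', '-4', '-2', '-0', '1', '-6']
178 ['8', '23', '45', '66', '75', '73', '91', '103', '116', '138', '146', '151', '147', '-0', '-3', '-4', '1']
180 ['6', '12', '35', '57', '85', '95', '90', '105', '136', '146', '151', '145', '144', '2', '-4', '-4', '0']
182 ['8', '7', '27', '46', '68', '102', '104', '103', '136', '148', '146', '145', '139', '139', '-2', '4', '-1']
184 ['1', '15', '8', '37', '58', '84', '104', '88', '135', '148', '143', '141', '143', '137', '-2', '-2', '-1']
186 ['-2', '3', '5', '5', '16', '73', '94', '97', '129', '145', '143', '142', '141', '1', '0', '3', '-2']
188 ['0', '-2', '5', '5', '13', '44', '87', '100', '108', '141', '143', '139', '135', '1', '-1', '-0', '3']
190 ['-3', '0', '7', '7', '6', '27', '7', '99', '106', '8', '136', '137', '-5', '-4', '-2', '-3', '-2']
192 ['-0', '-1', '-4', '8', '8', '7', '7', '9', '6', '10', '12', '3', '7', '0', '-3', '-4', '-2']
194 ['2', '-0', '-3', '5', '4', '5', '9', '7', '7', '6', '2', '11', '2', '1', '2', '-0', '-5']
196 ['2', '-0', '0', '-1', '6', '7', '10', '9', '6', '9', '7', '8', '6', '2', '-3', '0', '1']
198 ['-3', '0', '-0', '5', '-1', '7', '8', '7', '5', '5', '7', '7', '1', '-4', '2', '1', '-2']
```

View pics/crop.png

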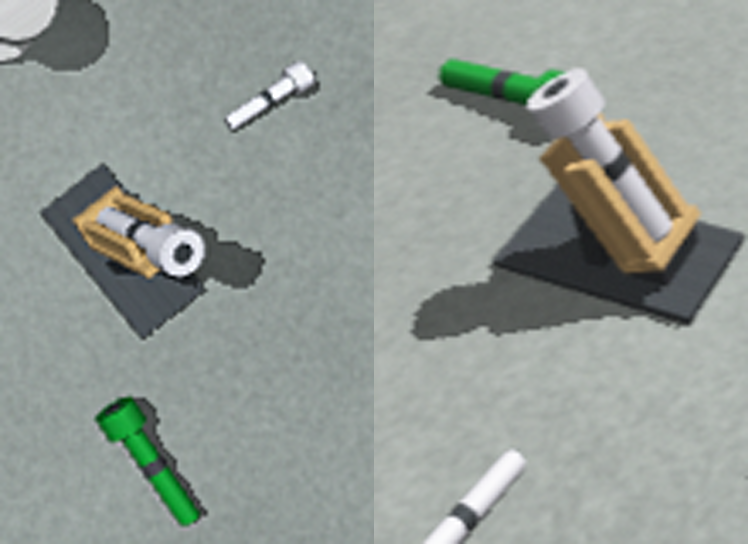

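Confirmed: the crop shows a white, black-banded spindle with its head up in the rest. The green one and the small one lie loose. Next I'll measure the axis, cup and lamp precisely.

Run:
```python
from h import *
np.set_printoptions(precision=4,suppress=True)
ct=manip.calibration("top"); cs=manip.calibration("scene")
Pt=cloud(np.load("pics/top0.npy"),ct); Ps=cloud(np.load("pics/scene0.npy"),cs)
t=cv2.imread("pics/top0.png"); g=t.max(2)
def sel(P,c,r,z0,z1): return (np.hypot(P[...,0]-c[0],P[...,1]-c[1])<r)&(P[...,2]>z0)&(P[...,2]<z1)
# head top face, from both
for P,n in((Pt,"top"),(Ps,"scene")):
    m=sel(P,(.53,-.34),.06,.118,.165); q=P[m]; print(n,"head pts",len(q),q.mean(0),q.min(0),q.max(0))
# brights of head top in top image
# plate: depth 3..14mm
m=(sel(Pt,(.56,-.31),.12,-.01,.2)&((g<75)|(Pt[...,2]>.02))).astype(np.uint8)
m=cv2.morphologyEx(m,cv2.MORPH_OPEN,np.ones((2,2),np.uint8))
p=sel(Pt,(.55,-.31),.12,.003,.013)&(g<90); pl=(p).astype(np.uint8)
q=np.array([onplane((u,v),.007,ct)[:2] for v,u in zip(*np.nonzero(pl))]); r=cv2.minAreaRect((q*1000).astype(np.float32)); print("plate",r)
# cup rim
m=sel(Pt,(.575,-.1),.06,.06,.09); vu=np.argwhere(m); e=cv2.minEnclosingCircle(vu[:,::-1].astype(np.float32)); print("cup",e,onplane(e[0],.075,ct))
m=sel(Ps,(.575,-.1),.06,.06,.09); q=Ps[m];print("cup scene",q[:,:2].min(0)/2+q[:,:2].max(0)/2, q.max(0)-q.min(0))
# lamp foot
m=(sel(Pt,(.6,.1),.085,.006,.06)); q=Pt[m]; c=cv2.minEnclosingCircle(q[:,:2].astype(np.float32)); print("foot",c, np.median(q[:,2]))
m=sel(Ps,(.6,.1),.085,.006,.03); q=Ps[m]; c=cv2.minEnclosingCircle(q[:,:2].astype(np.float32)); print("foot sc",c)
# panel top edge
m=sel(Pt,(.63,.12),.15,.285,.32); q=Pt[m]; print("edge",len(q),q.mean(0),cv2.fitLine(q[:,:2].astype(np.float32),cv2.DIST_HUBER,0,.01,.01).ravel(),q.min(0),q.max(0))
s=cv2.imread("pics/scene0.png")
m=sel(Ps,(.63,.12),.12,.205,.29)&(s.min(2)>95)&(np.indices(s.shape[:2])[1]<385); q=Ps[m]; 
for _ in range(3):
    c=q.mean(0); n=np.linalg.svd(q-c,full_matrices=False)[2][2]; q=q[abs((q-c)@n)<.008]
print("white",len(q),c,n*np.sign(n[0]))
```

```text
top head pts 201 [ 0.5286 -0.3385  0.1413] [ 0.5094 -0.3625  0.1244] [ 0.5497 -0.3204  0.1517]
scene head pts 332 [ 0.5379 -0.343   0.1393] [ 0.5062 -0.3638  0.1183] [ 0.5507 -0.3221  0.1529]
plate ((550.8884887695312, -347.7080383300781), (149.12229919433594, 113.04199981689453), 37.605587005615234)
cup ((280.5555419921875, 172.44444274902344), 7.457794666290283) [ 0.5703 -0.0927  0.075 ]
cup scene [ 0.5721 -0.095 ] [0.0427 0.0438 0.0183]
foot ((0.6372425556182861, 0.12809252738952637), 0.06748444586992264) 0.01793301703244926
foot sc ((0.6348711252212524, 0.12148647010326385), 0.06761735677719116)
edge 463 [0.6449 0.1338 0.299 ] [0.8031 0.5958 0.6449 0.1338] [0.5678 0.0743 0.2858] [0.7241 0.1959 0.3035]
white 1977 [0.6512 0.1285 0.2456] [ 0.5961 -0.8029  0.0055]
```

Run:
```python
from h import *
np.set_printoptions(precision=4,suppress=True)
ct=manip.calibration("top"); cs=manip.calibration("scene")
C=np.array([onplane((u/3.4+320,v/3.4+110),.008,ct)[:2] for u,v in((102,165),(42,210),(143,338),(203,290))]); print(C,C.mean(0))
L=(C[2]-C[1])+(C[3]-C[0]); L/=np.linalg.norm(L); print("L",L,np.degrees(np.arctan2(L[1],L[0])),np.linalg.norm(C[2]-C[1]),np.linalg.norm(C[0]-C[1]))
ht=onplane((182/3.4+320-.4,252/3.4+110-.4),.1437,ct); print("headtop",ht, onplane((557/3.4-110+75-.4,90/3.4+215-.4),.1437,cs))
R0=C.mean(0); print("from plate headtop",R0+L*.0189)
print("head centre from headtop", ht[:2]-L*.0052)
```

```text
[[ 0.619  -0.3176]
 [ 0.5778 -0.2606]
 [ 0.4578 -0.3497]
 [ 0.5012 -0.4066]] [ 0.5389 -0.3336]
L [-0.8002 -0.5997] -143.15046825319564 0.1494357098504575 0.07032393208017704
headtop [ 0.5266 -0.3439  0.1437] [ 0.5251 -0.3458  0.1437]
from plate headtop [ 0.5238 -0.3449]
head centre from headtop [ 0.5308 -0.3408]
```

send_rows:
  increments: [0.125,-0.25,0,-0.25,0.25,-0.5,0,-0.5,0.375,-0.75,0,-0.75,0.5,-1,0,-1]
  grip: 1

```text
clock: 0.6
eef_pos: [0.3551, 0.369, 0.2501]
tool_rot: [[-0.584, 0.812, -0.0], [0.812, 0.584, -0.0], [-0.0, -0.0, -1.0]]
contact_force: [1.1, 0.2, 0.6]
opening: 0.0856
```

send_rows:
  increments: [0.04,-0.25,0,-0.25,0.08,-0.5,0,-0.5,0.11,-0.75,0,-0.75,0.15,-1,0,-1]

```text
clock: 1.1
eef_pos: [0.3845, 0.1691, 0.2502]
tool_rot: [[-0.1, 0.995, -0.0], [0.995, 0.1, -0.0], [-0.0, -0.0, -1.0]]
contact_force: [0.5, 0.5, -0.4]
opening: 0.0856
```

send_rows:
  increments: [0,-0.25,0,-0.25,0,-0.5,0,-0.5,0,-0.75,0,-0.75,0,-1,0,-1]

```text
clock: 1.6
eef_pos: [0.3844, -0.0308, 0.2503]
tool_rot: [[0.411, 0.911, 0.0], [0.911, -0.411, 0.0], [0.0, 0.0, -1.0]]
contact_force: [0.3, -0.1, 0.7]
opening: 0.0852
```

send_rows:
  increments: [0.08,-0.25,0,-0.25,0.16,-0.5,0,-0.5,0.24,-0.75,0,-0.75,0.325,-1,0,-0.97]

```text
clock: 2.1
eef_pos: [0.4497, -0.231, 0.2501]
tool_rot: [[0.803, 0.596, -0.0], [0.596, -0.803, 0.0], [-0.0, -0.0, -1.0]]
contact_force: [1.2, -0.6, 0.4]
opening: 0.0858
```

send_rows:
  increments: [0.13,-0.19,0,0,0.27,-0.37,0,0,0.4,-0.56,0,0,0.4,-0.56,0,0,0.4,-0.56,0,0]

```text
clock: 2.72
eef_pos: [0.5289, -0.3406, 0.2495]
tool_rot: [[0.8, 0.599, -0.002], [0.599, -0.8, 0.001], [-0.001, -0.002, -1.0]]
contact_force: [-0.6, 0.8, -0.1]
opening: 0.0855
```

```bash
cat >> h.py <<'E'
def wproj(P,c):
    R,t=Rt(c);K=c["mtx"];q=np.atleast_2d(P)@R.T+t; th=np.arctan2(np.hypot(q[:,0],q[:,1]),q[:,2]); ph=np.arctan2(q[:,1],q[:,0])
    return np.stack([K[0,2]+K[0,0]*th*np.cos(ph),K[1,2]+K[1,1]*th*np.sin(ph)],1)
E
python3 - <<'E'
from h import *
c=manip.calibration("wrist"); im,d=manip.capture("wrist"); cv2.imwrite("pics/w1.png",im)
L=np.array([-.8,-.6,0]); H=np.array([.5297,-.3414,.1328]); ax=np.array([-.8*.435,-.6*.435,.9])
for s in(-.112,-.02,0,.012): 
    p=wproj(H+ax*s,c)[0]; print(s,p); cv2.circle(im,tuple(int(round(x)) for x in p),2,(0,0,255),-1)
cv2.imwrite("pics/w1o.png",im)
E
```

```text
-0.112 [259.7443287  133.64028334]
-0.02 [259.80473332 183.50757283]
0 [259.819688   198.30792477]
0.012 [259.82882304 208.08469423]
```

View pics/w1o.png

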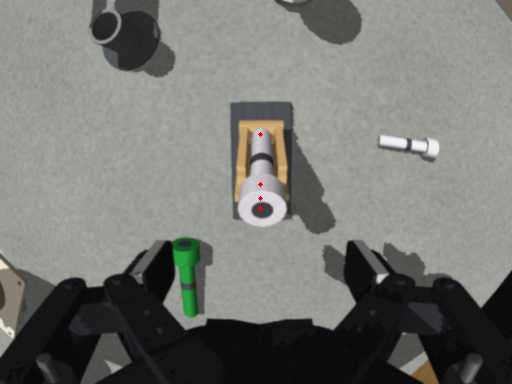

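The markers fall on the spindle's axis: the hole is seen at (262,210) against (260,208) predicted. Descending and gripping.

send_rows:
  increments: [0,0,-0.2,0,0,0,-0.4,0,0,0,-0.5,0,0,0,-0.575,0,0,0,-0.575,0]

```text
clock: 3.4
eef_pos: [0.5295, -0.3409, 0.135]
tool_rot: [[0.8, 0.6, -0.001], [0.6, -0.8, 0.001], [-0.0, -0.001, -1.0]]
contact_force: [-0.1, -0.0, 0.2]
opening: 0.0856
```

send_rows:
  increments: [0,0,0,0,0,0,0,0,0,0,0,0,0,0,0,0,0,0,0,0,0,0,0,0]
  grip: 0
  newtons: 30

```text
clock: 4.15
eef_pos: [0.5301, -0.3416, 0.1363]
tool_rot: [[0.8, 0.6, 0.001], [0.6, -0.8, -0.001], [0.0, 0.001, -1.0]]
contact_force: [-2.0, -0.1, 6.0]
opening: 0.0379
```

send_rows:
  increments: [-0.017,-0.013,0.045,0,-0.052,-0.039,0.135,0,-0.087,-0.065,0.225,0,-0.122,-0.091,0.315,0,-0.157,-0.117,0.405,0,-0.19,-0.143,0.495,0,-0.19,-0.143,0.6,0,-0.19,-0.143,0.6,0]

```text
clock: 5.15
eef_pos: [0.4921, -0.371, 0.2576]
tool_rot: [[0.8, 0.599, 0.003], [0.599, -0.8, -0.003], [0.001, 0.004, -1.0]]
contact_force: [-0.8, 0.7, -2.1]
opening: 0.0384
```

Run:
```python
from h import *
np.set_printoptions(precision=4,suppress=True)
c=manip.calibration("scene"); im,d=manip.capture("scene"); cv2.imwrite("pics/s2.png",cv2.resize(im[150:330,50:250],None,fx=3,fy=3))
s=manip.state(); p=s["eef_pos"]; print(p,s["contact_force"])
P=cloud(d,c); m=(np.hypot(P[...,0]-p[0],P[...,1]-p[1])<.09)&(P[...,2]>.1)&(P[...,2]<p[2]-.025)
q=P[m]; print(len(q))
for z in np.arange(.1,.26,.015):
    k=q[(q[:,2]>z)&(q[:,2]<z+.015)]
    if len(k)>3: print(round(z,3),len(k),np.median(k,0)-p)
```

```text
[ 0.4916 -0.3703  0.2562] [ 0.1532  0.2127 -2.5992]
658
0.1 214 [ 0.0425  0.0279 -0.151 ]
0.145 16 [ 0.0436  0.0217 -0.0974]
0.16 82 [ 0.0415  0.0245 -0.0884]
0.175 90 [ 0.0358  0.0203 -0.0738]
0.19 91 [ 0.0298  0.0161 -0.0591]
0.205 96 [ 0.0241  0.0119 -0.0439]
0.22 69 [ 0.0187  0.0077 -0.0308]
```

View pics/s2.png

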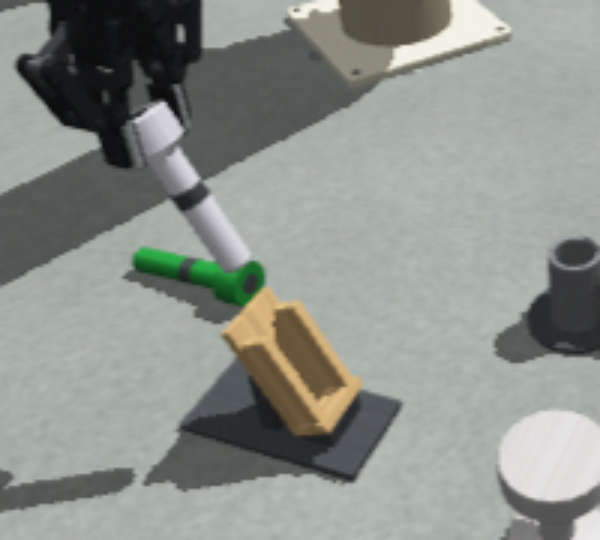

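The spindle is held and out of the rest, still leaning 26° (tip near (245,265) in the crop). I'll put its tip just inside the cup mouth and use the wall to pivot it upright. First I'll go above the cup and check.

send_rows:
  increments: [0.02,0.12,0,0,0.06,0.35,0,0,0.1,0.6,0,0,0.14,0.85,0,0,0.17,1,0,0]

```text
clock: 5.82
eef_pos: [0.5248, -0.1663, 0.2542]
tool_rot: [[0.799, 0.601, -0.002], [0.601, -0.799, 0.001], [-0.001, -0.003, -1.0]]
contact_force: [0.5, -0.1, -2.6]
opening: 0.0382
```

send_rows:
  increments: [0.02,0.12,-0.05,0,0.04,0.24,-0.15,0,0.04,0.24,-0.19,0,0.04,0.24,-0.19,0,0.04,0.24,-0.19,0]

```text
clock: 6.45
eef_pos: [0.5338, -0.1224, 0.2176]
tool_rot: [[0.801, 0.599, 0.0], [0.599, -0.801, -0.0], [0.0, 0.0, -1.0]]
contact_force: [0.2, -0.4, -2.6]
opening: 0.0381
```

```bash
cat > look.py <<'E'
from h import *
import sys
np.set_printoptions(precision=4,suppress=True)
c=manip.calibration("scene"); im,d=manip.capture("scene"); cv2.imwrite(f"pics/{sys.argv[1]}.png",cv2.resize(im[150:300,180:380],None,fx=3,fy=3))
s=manip.state(); p=s["eef_pos"]; print(p,s["contact_force"],s["opening"])
P=cloud(d,c); zlo=.08
# visible bright spindle pixels only
m=(np.hypot(P[...,0]-p[0],P[...,1]-p[1])<.08)&(P[...,2]>zlo)&(P[...,2]<p[2]-.022)&(im.min(2)>90)
q=P[m]; o=-Rt(c)[0].T@Rt(c)[1]; 
w=o[:2]-p[:2]; w/=np.linalg.norm(w)
Z=[];X=[]
for z in np.arange(zlo,.25,.01):
    k=q[(q[:,2]>z)&(q[:,2]<z+.01)]
    if len(k)>8: X.append(np.median(k[:,:2],0)-.0090*w); Z.append(np.median(k[:,2]))
X=np.array(X);Z=np.array(Z); print(np.c_[X,Z]-p)
f=np.polyfit(Z,X,1); print("slope xy/z",f[0],"at tcp z",f[0]*p[2]+f[1]-p[:2],"lowest z",q[:,2].min())
E
python3 look.py s3
```

```text
[ 0.5339 -0.1225  0.2178] [-0.5403  0.0093 -2.6463] 0.0373641488238899
[[ 0.0332  0.0233 -0.1005]
 [ 0.034   0.0275 -0.0921]
 [ 0.0294  0.0238 -0.0828]
 [ 0.0257  0.0203 -0.0727]
 [ 0.0225  0.0191 -0.0631]
 [ 0.02    0.0199 -0.0549]
 [ 0.0121  0.0096 -0.0406]
 [ 0.0108  0.0098 -0.0329]
 [ 0.0079  0.0088 -0.0244]]
slope xy/z [-0.363 -0.243] at tcp z [-0.001   0.0028] lowest z 0.11348129595460912
```

send_rows:
  increments: [0.01,0.01,-0.06,0,0.01,0.01,-0.12,0,0.01,0.01,-0.18,0,0.01,0.01,-0.22,0,0.01,0.01,-0.25,0,0.01,0.01,-0.25,0]

```text
clock: 7.25
eef_pos: [0.5355, -0.1198, 0.1668]
tool_rot: [[0.8, 0.6, -0.001], [0.6, -0.8, 0.0], [-0.001, -0.001, -1.0]]
contact_force: [-0.1, 0.2, -1.9]
opening: 0.038
```

```bash
python3 look.py s4
```

```text
[ 0.5358 -0.1199  0.1673] [ 0.0974 -0.1243 -1.8682] 0.037736281864862095
[[ 0.0295  0.0245 -0.0814]
 [ 0.0253  0.0219 -0.0714]
 [ 0.0219  0.0189 -0.0624]
 [ 0.0199  0.0197 -0.0532]
 [ 0.0112  0.0095 -0.0399]
 [ 0.0104  0.0107 -0.032 ]
 [ 0.007   0.0085 -0.0257]]
slope xy/z [-0.4036 -0.3018] at tcp z [-0.0032  0.0005] lowest z 0.0800438932905657
```

View pics/s4.png

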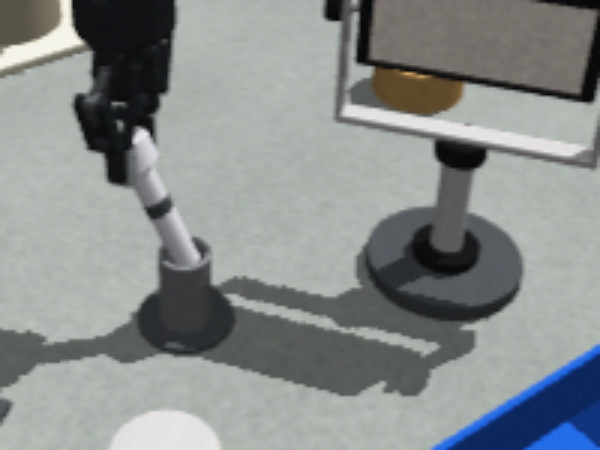

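The tip is inside the cup mouth (stem meets the rim at (185,250)). Reduce the grip to 20 N and pivot the spindle upright against the wall.

send_rows:
  increments: [0,0,0,0,0.02,0.015,0.012,0,0.044,0.033,0.023,0,0.067,0.05,0.033,0,0.09,0.068,0.041,0,0.118,0.089,0.048,0,0.146,0.109,0.054,0,0.173,0.13,0.057,0,0.2,0.151,0.058,0,0.2,0.151,0.058,0]
  newtons: 20

```text
clock: 8.55
eef_pos: [0.5762, -0.0893, 0.1788]
tool_rot: [[0.8, 0.6, 0.0], [0.6, -0.8, 0.0], [0.0, 0.0, -1.0]]
contact_force: [-2.1, -2.2, -0.6]
opening: 0.038
```

```bash
python3 look.py s5
```

```text
[ 0.576  -0.0894  0.1788] [-0.8011 -2.3418 -1.9074] 0.03818322656950664
[[-0.0015  0.0008 -0.0943]
 [-0.0016 -0.0025 -0.0842]
 [-0.0018 -0.002  -0.0737]
 [-0.0022 -0.0011 -0.0639]
 [-0.0038 -0.0022 -0.0432]
 [-0.0034 -0.0013 -0.0337]]
slope xy/z [-0.04   -0.0197] at tcp z [-0.005  -0.0027] lowest z 0.08077015151835472
```

Upright to within about 3°. Re-centre and lower slowly.

send_rows:
  increments: [-0.012,-0.01,-0.02,0,-0.02,-0.015,-0.06,0,-0.02,-0.015,-0.1,0,-0.02,-0.015,-0.14,0,-0.02,-0.015,-0.18,0,-0.02,-0.015,-0.22,0,-0.02,-0.015,-0.23,0,-0.02,-0.015,-0.23,0]

```text
clock: 9.6
eef_pos: [0.5717, -0.0927, 0.1328]
tool_rot: [[0.8, 0.6, -0.0], [0.6, -0.8, 0.0], [-0.0, -0.0, -1.0]]
contact_force: [-0.3, -0.6, -1.9]
opening: 0.038
```

send_rows:
  increments: [0,0,-0.01,0,0,0,-0.02,0,0,0,-0.03,0,0,0,-0.03,0]

```text
clock: 10.1
eef_pos: [0.5716, -0.0927, 0.1267]
tool_rot: [[0.8, 0.6, -0.0], [0.6, -0.8, 0.0], [-0.0, -0.0, -1.0]]
contact_force: [-0.9, -0.0, -2.3]
opening: 0.0378
```

send_rows:
  increments: [0,0,-0.005,0,0,0,-0.01,0,0,0,-0.015,0,0,0,-0.015,0]

```text
clock: 10.6
eef_pos: [0.5717, -0.0927, 0.1238]
tool_rot: [[0.8, 0.6, -0.0], [0.6, -0.8, 0.0], [-0.0, -0.0, -1.0]]
contact_force: [-0.4, -0.8, -2.7]
opening: 0.0381
```

```bash
python3 look.py s6
```

```text
[ 0.5717 -0.0927  0.1239] [-0.0697 -0.4306 -3.0318] 0.038063401683535336
[[-0.0023 -0.0026 -0.0386]
 [-0.0023  0.0048 -0.0304]]
slope xy/z [0.0095 0.9098] at tcp z [-0.002   0.0325] lowest z 0.0800284113895802
```

send_rows:
  increments: [0,0,-0.005,0,0,0,-0.01,0,0,0,-0.01,0]

```text
clock: 11.02
eef_pos: [0.572, -0.0927, 0.1224]
tool_rot: [[0.8, 0.6, 0.001], [0.6, -0.8, -0.0], [0.001, 0.0, -1.0]]
contact_force: [-0.8, 0.9, 3.7]
opening: 0.0381
```

send_rows:
  increments: [0,0,-0.005,0,0,0,-0.01,0,0,0,-0.01,0]

```text
clock: 11.4
eef_pos: [0.5729, -0.0925, 0.1222]
tool_rot: [[0.8, 0.6, 0.003], [0.6, -0.8, 0.0], [0.002, 0.001, -1.0]]
contact_force: [-3.5, 2.5, 19.0]
opening: 0.0382
```

Floor contact felt (force goes from −2.7 to +19 N). Relax the push, release, and rise.

send_rows:
  increments: [0,0,0.01,0,0,0,0.01,0]

```text
clock: 11.65
eef_pos: [0.572, -0.0927, 0.1224]
tool_rot: [[0.8, 0.6, 0.001], [0.6, -0.8, -0.0], [0.001, 0.001, -1.0]]
contact_force: [-0.4, 1.0, 5.8]
opening: 0.0379
```

send_rows:
  increments: [0,0,0,0,0,0,0,0,0,0,0,0,0,0,0,0,0,0,0,0,0,0,0,0]
  grip: 1

```text
clock: 12.4
eef_pos: [0.5717, -0.0927, 0.1219]
tool_rot: [[0.8, 0.6, -0.0], [0.6, -0.8, -0.0], [-0.0, 0.0, -1.0]]
contact_force: [-0.5, -0.4, -0.3]
opening: 0.0851
```

send_rows:
  increments: [0,0,0.1,0,0,0,0.3,0,0,0,0.6,0,0,0,0.9,0,0,0,1,0,0,0,1,0]

```text
clock: 13.15
eef_pos: [0.5725, -0.0928, 0.3238]
tool_rot: [[0.8, 0.6, 0.004], [0.6, -0.8, -0.001], [0.003, 0.003, -1.0]]
contact_force: [-0.2, -0.4, -1.0]
opening: 0.0854
```

Run:
```python
from h import *
np.set_printoptions(precision=4,suppress=True)
c=manip.calibration("scene"); im,d=manip.capture("scene"); cv2.imwrite("pics/s7.png",cv2.resize(im[120:300,180:420],None,fx=3,fy=3))
P=cloud(d,c); m=(np.hypot(P[...,0]-.571,P[...,1]+.094)<.06)&(P[...,2]>.08)&(P[...,2]<.2); q=P[m]; print(len(q),q.max(0),q.min(0))
t=q[q[:,2]>.127]; print("top face",t.mean(0)); 
ct=manip.calibration("top"); im,d=manip.capture("top"); P=cloud(d,ct); m=(np.hypot(P[...,0]-.571,P[...,1]+.094)<.06)&(P[...,2]>.12)&(P[...,2]<.15); print(m.sum(),P[m].mean(0) if m.any() else 0)
print(manip.state()["eef_pos"])
```

```text
319 [ 0.5922 -0.0764  0.1352] [ 0.5508 -0.114   0.0801]
top face [ 0.5729 -0.0956  0.1323]
64 [ 0.563  -0.0949  0.1312]
[ 0.5711 -0.0925  0.3208]
```

View pics/s7.png

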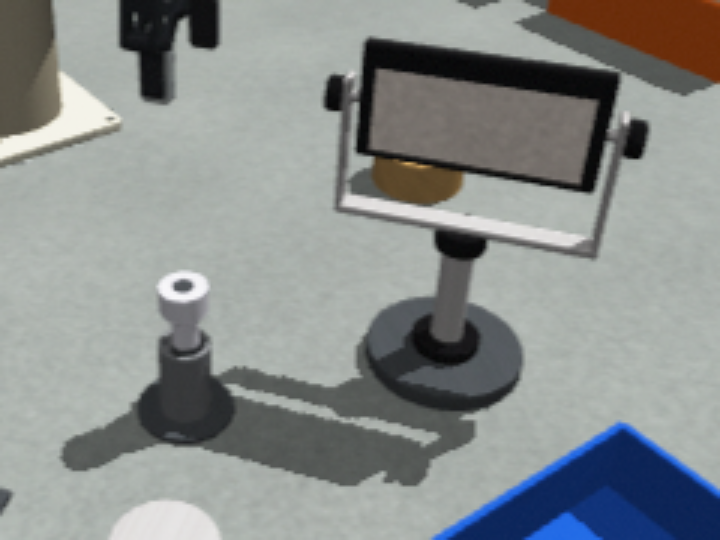

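The spindle stands in the cup (head at crop (183,290), top face z 0.132). The lamp's panel normal is at −53.4° and the jaws already match it, so I'll pinch the top edge over the swivel axis and turn.

send_rows:
  increments: [0,0,0.15,0,0.05,0.15,0.25,0,0.12,0.4,0.25,0,0.2,0.65,0.25,0,0.28,0.9,0.25,0,0.3,1,0.25,0]

```text
clock: 14.0
eef_pos: [0.6315, 0.1097, 0.3692]
tool_rot: [[0.799, 0.602, -0.004], [0.602, -0.799, -0.0], [-0.003, -0.002, -1.0]]
contact_force: [0.2, -0.6, -0.9]
opening: 0.0851
```

send_rows:
  increments: [0.07,0.135,0,0,0.07,0.135,0,0,0.07,0.135,0,0]

```text
clock: 14.38
eef_pos: [0.6451, 0.1334, 0.3707]
tool_rot: [[0.8, 0.599, -0.002], [0.599, -0.8, -0.001], [-0.002, -0.001, -1.0]]
contact_force: [-0.5, -0.2, -0.1]
opening: 0.0852
```

Run:
```python
from h import *
s=manip.state(); print(s["eef_pos"],manip.finger_overhang)
c=manip.calibration("wrist"); im,d=manip.capture("wrist")
n=np.array([.596,-.803,0]); e=np.array([.803,.596,0]); C=np.array([.6455,.134,.30])
for k in(-.095,0,.095):
    p=wproj(C+e*k,c)[0]; print(p); cv2.circle(im,tuple(int(round(x)) for x in p),3,(0,0,255),-1)
p=wproj([.572,-.095,.132],c)[0]; print(p); cv2.circle(im,tuple(int(round(x)) for x in p),3,(0,255,0),-1)
cv2.imwrite("pics/w8.png",im)
```

```text
[0.64510863 0.13338041 0.37066506] 0.019
[257.41177881 323.82446353]
[257.71988966 215.12568462]
[258.28652715  73.38534048]
[350.26182338 301.05877394]
```

View pics/w8.png

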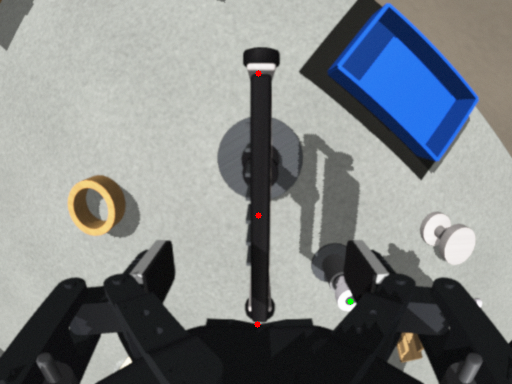

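The panel's top edge runs down the picture at column ~260, midway between the jaws, and the markers agree. Descend and pinch.

send_rows:
  increments: [0,0,-0.12,0,0,0,-0.25,0,0,0,-0.33,0,0,0,-0.335,0]

```text
clock: 14.92
eef_pos: [0.6451, 0.1335, 0.3038]
tool_rot: [[0.801, 0.599, -0.002], [0.599, -0.801, -0.0], [-0.002, -0.001, -1.0]]
contact_force: [-0.4, -0.9, 0.1]
opening: 0.0852
```

send_rows:
  increments: [0,0,0,0,0,0,0,0,0,0,0,0,0,0,0,0,0,0,0,0,0,0,0,0,0,0,0,0]
  grip: 0
  newtons: 25

```text
clock: 15.8
eef_pos: [0.6461, 0.1342, 0.3055]
tool_rot: [[0.8, 0.6, 0.001], [0.6, -0.8, -0.0], [0.001, 0.001, -1.0]]
contact_force: [0.6, -2.2, 5.4]
opening: 0.0132
```

send_rows:
  increments: [0,0,0,-0.08,0,0,0,-0.22,0,0,0,-0.38,0,0,0,-0.54,0,0,0,-0.7,0,0,0,-0.86,0,0,0,-1]

```text
clock: 16.68
eef_pos: [0.6465, 0.1343, 0.3055]
tool_rot: [[0.993, 0.117, 0.002], [0.117, -0.993, -0.0], [0.002, 0.0, -1.0]]
contact_force: [3.0, -1.9, 3.4]
opening: 0.0132
```

send_rows:
  increments: [0,0,0,-0.16,0,0,0,-0.32,0,0,0,-0.48,0,0,0,-0.64,0,0,0,-0.76,0,0,0,-0.81,0,0,0,-0.81,0,0,0,-0.81]

```text
clock: 17.68
eef_pos: [0.6468, 0.1341, 0.3055]
tool_rot: [[0.954, -0.299, 0.003], [-0.299, -0.954, -0.0], [0.003, -0.001, -1.0]]
contact_force: [4.7, -2.8, 3.6]
opening: 0.0134
```

```bash
cat > lamp.py <<'E'
from h import *
import sys
np.set_printoptions(precision=4,suppress=True)
ct=manip.calibration("top"); cs=manip.calibration("scene")
st=manip.state(); print(st["eef_pos"],st["contact_force"],st["opening"])
im,d=manip.capture("top"); cv2.imwrite(f"pics/{sys.argv[1]}t.png",im); Pt=cloud(d,ct)
im,d=manip.capture("scene"); cv2.imwrite(f"pics/{sys.argv[1]}s.png",im); Ps=cloud(d,cs)
H=np.array([.572,-.095,.12]); A=np.array([.6455,.134,.25])
for P in(Pt,Ps):
    m=(np.hypot(P[...,0]-A[0],P[...,1]-A[1])<.12)&(P[...,2]>.2)&(P[...,2]<.31)
    q=P[m]
    if len(q)<60: print(len(q)); continue
    rng=np.random.default_rng(0); best=None
    for _ in range(500):
        a=q[rng.choice(len(q),3,False)]; n=np.cross(a[1]-a[0],a[2]-a[0]); l=np.linalg.norm(n)
        if l<1e-5: continue
        k=abs((q-a[0])@(n/l))<.003
        if best is None or k.sum()>best.sum(): best=k
    b=q[best]; c=b.mean(0); n=np.linalg.svd(b-c,full_matrices=False)[2][2]; n*=np.sign(n@(H-A)); n/=1
    print(len(q),best.sum(),"c",c,"n",n,"yaw",np.degrees(np.arctan2(n[1],n[0])),"tilt",np.arctan2(-n[2],np.hypot(*n[:2])),"offset of plane from axis",(c-A)@n)
    ex=np.array([n[0],n[1],0])
    r=H-A; y=np.cross([0,0,1],n); y/=np.linalg.norm(y); print("  miss side",r@y,"up",r@np.cross(n,y),"along",r@n)
E
python3 lamp.py l1
```

```text
[0.6468 0.1341 0.3055] [ 4.702  -2.7783  3.6284] 0.013379207766092369
281 201 c [0.721  0.1043 0.2538] n [-0.2909 -0.9558  0.0416] yaw -106.92748177507127 tilt -0.04160626499107372 offset of plane from axis 0.006629996210863577
  miss side -0.003639651522072701 up -0.13989002982291593 along 0.2348633272627755
2354 1856 c [0.6556 0.1236 0.2529] n [-0.2968 -0.9545  0.0269] yaw -107.27449899317087 tilt -0.026883964649388116 offset of plane from axis 0.007044011076406289
  miss side -0.002183112084123537 up -0.1364177402400445 along 0.2369149302374755
```

The swivel is on target: side miss is 2–4 mm. Now open a little and push the top edge forward with the rear finger to tilt it.

send_rows:
  increments: [0,0,0,0,0,0,0,0,0,0,0,0,0,0,0,0]
  grip: 0.4

```text
clock: 18.27
eef_pos: [0.6455, 0.1345, 0.3047]
tool_rot: [[0.954, -0.3, -0.001], [-0.3, -0.954, 0.0], [-0.001, 0.0, -1.0]]
contact_force: [0.6, 0.4, -0.3]
opening: 0.0345
```

send_rows:
  increments: [-0.009,-0.029,0,0,-0.018,-0.058,0,0,-0.024,-0.077,0,0,-0.03,-0.096,0,0,-0.036,-0.115,0,0,-0.036,-0.115,0,0]

```text
clock: 19.02
eef_pos: [0.6385, 0.1114, 0.3052]
tool_rot: [[0.954, -0.3, 0.0], [-0.3, -0.954, 0.001], [0.0, -0.001, -1.0]]
contact_force: [0.1, 3.0, 1.2]
opening: 0.0339
```

```bash
python3 lamp.py l2
```

```text
[0.6385 0.1114 0.3052] [0.1095 2.974  1.2487] 0.03394948331175609
76 46 c [0.6295 0.1402 0.268 ] n [-0.4084 -0.8313 -0.3769] yaw -116.16261621734736 tilt 0.3864645562501919 offset of plane from axis -0.005368950513896068
  miss side 0.03500110510365686 up -0.030726589468123913 along 0.2693957114379889
1638 1079 c [0.6616 0.1205 0.2535] n [-0.2835 -0.905  -0.3172] yaw -107.3914153862074 tilt 0.3227490380833298 offset of plane from axis 0.00658497978179366
  miss side -0.0016923568415588618 up -0.047007078217543796 along 0.26931528089911744
```

send_rows:
  increments: [-0.005,-0.017,0,0,-0.01,-0.034,0,0,-0.01,-0.034,0,0]

```text
clock: 19.5
eef_pos: [0.6364, 0.1045, 0.3047]
tool_rot: [[0.954, -0.3, -0.0], [-0.3, -0.954, 0.0], [-0.0, 0.0, -1.0]]
contact_force: [0.2, 3.6, -0.5]
opening: 0.0345
```

```bash
python3 lamp.py l3
```

```text
[0.6364 0.1045 0.3047] [ 0.2033  3.5942 -0.4951] 0.03453291294957018
134 100 c [0.6248 0.143  0.261 ] n [-0.2592 -0.8174 -0.5145] yaw -107.59769177459717 tilt 0.540448845512253 offset of plane from axis -0.007657634285708809
  miss side -0.0008264981106723235 up 0.012272641696299772 along 0.273115267179752
1327 688 c [0.6654 0.1162 0.2567] n [-0.2626 -0.8376 -0.479 ] yaw -107.4050526924643 tilt 0.49952382165197423 offset of plane from axis 0.006493031211543939
  miss side -0.0016351139040836726 up 0.0010862543993110324 along 0.27338506991769074
```

send_rows:
  increments: [0.004,0.014,0,0,0.009,0.029,0,0,0.009,0.029,0,0,0.009,0.029,0.08,0,0.009,0.029,0.25,0,0.009,0.029,0.45,0,0.009,0.029,0.5,0]

```text
clock: 20.48
eef_pos: [0.6395, 0.1104, 0.4094]
tool_rot: [[0.954, -0.3, 0.006], [-0.3, -0.954, 0.001], [0.006, -0.003, -1.0]]
contact_force: [0.8, -0.8, -0.1]
opening: 0.0343
```

send_rows:
  increments: [-0.2,0.1,0.1,0,-0.4,0.2,0.1,0,-0.6,0.3,0.1,0,-0.8,0.4,0.1,0,-0.8,0.4,0.1,0,-0.8,0.4,0.1,0]

```text
clock: 21.22
eef_pos: [0.4785, 0.1903, 0.4251]
tool_rot: [[0.954, -0.299, 0.001], [-0.299, -0.954, -0.0], [0.001, -0.0, -1.0]]
contact_force: [0.5, -0.8, -0.4]
opening: 0.034
```

```bash
python3 lamp.py l4
python3 - <<'E'
from h import *
s=cv2.imread("pics/l4s.png"); t=cv2.imread("pics/l4t.png")
cv2.imwrite("pics/l4c.png",np.hstack([cv2.resize(s[100:300,180:430],None,fx=1.6,fy=1.6*1.2),cv2.resize(t[70:270,110:360],None,fx=1.6,fy=1.6*1.2)]))
cs=manip.calibration("scene"); im,d=manip.capture("scene"); P=cloud(d,cs); q=P[(np.hypot(P[...,0]-.571,P[...,1]+.094)<.06)&(P[...,2]>.127)&(P[...,2]<.2)]; print("head top",q.mean(0))
E
```

```text
[0.4785 0.1903 0.4251] [ 0.5346 -0.8355 -0.3501] 0.034007601781972076
1487 1006 c [0.6447 0.1343 0.2644] n [-0.2579 -0.8108 -0.5254] yaw -107.64244828751382 tilt 0.553215443560486 offset of plane from axis -0.007612928355343777
  miss side -0.0006386278978239961 up 0.015758600367615463 along 0.2729368217534268
1350 811 c [0.6529 0.1183 0.2597] n [-0.2651 -0.8425 -0.469 ] yaw -107.46661013127589 tilt 0.48818339040752623 offset of plane from axis 0.006702383407303784
  miss side -0.0013767238943104712 up -0.002013294740620744 along 0.2733812379729198
head top [ 0.57452457 -0.09406083  0.13210504]
```

View pics/l4c.png

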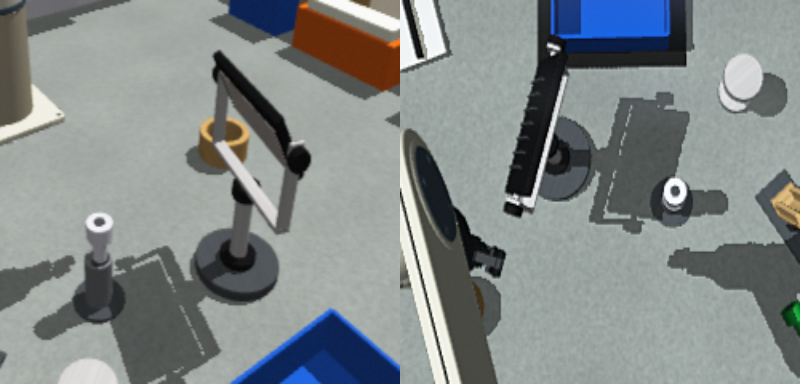

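The back-face fit (0.553 rad) may be biased by the ribs. I'll refit it on the rib-free upper half, and the front face on white pixels only.

Run:
```python
from h import *
np.set_printoptions(precision=4,suppress=True)
A=np.array([.6455,.134,.25]); H=np.array([.573,-.0945,.12]); u=np.array([-.302,-.953,0]); y=np.array([.953,-.302,0])
for cam in("top","scene"):
    c=manip.calibration(cam); D=[]
    for _ in range(6): im,d=manip.capture(cam); D.append(d)
    P=cloud(np.median(D,0),c)-A; a=P@u; b=P@y; z=P[...,2]
    m=(abs(b)<.085)&(abs(a)<.05)&(abs(z)<.06)
    m&= (z>.008) if cam=="top" else (im.min(2)>70)
    a,z=a[m],z[m]; k=np.ones(len(a),bool)
    for _ in range(5):
        f=np.polyfit(z[k],a[k],1); r=a-np.polyval(f,z); k=abs(r)<.004
    th=np.arctan(f[0]); print(cam,k.sum(),len(k),"tilt",th,"off",f[1]*np.cos(th),"rms",r[k].std())
r=H-A; print("ideal",np.arctan2(-r[2],np.hypot(*r[:2])))
```

```text
top 540 781 tilt 0.5862819104086939 off -0.009125817127374048 rms 0.0014028819229266094
scene 61 103 tilt 0.39520446692235667 off 0.0004330370253305522 rms 0.0009756221358662039
ideal 0.496901497380041
```

Run:
```python
from h import *
from scipy.optimize import least_squares
np.set_printoptions(precision=4,suppress=True)
A=np.array([.6455,.134,.25]); u=np.array([-.302,-.953,0]); y=np.array([.953,-.302,0])
for cam,sg in(("top",-1),("scene",1)):
    c=manip.calibration(cam); D=[]
    for _ in range(4): im,d=manip.capture(cam); D.append(d)
    P=cloud(np.median(D,0),c)-A; a=P@u; b=P@y; z=P[...,2]
    for th0 in(.42,.5,.58):
        th=th0
        for _ in range(15):
            s=a*np.sin(th)+z*np.cos(th); w=a*np.cos(th)-z*np.sin(th)
            m=(abs(b)<.08)&((s>.008 if sg<0 else s>-.042)&(s<.042))&(abs(w-sg*.007)<.006)
            f=least_squares(lambda p:a[m]*np.cos(p[0])-z[m]*np.sin(p[0])-p[1],[th,sg*.007],loss="soft_l1",f_scale=.001).x; th=f[0]
        print(cam,th0,m.sum(),"tilt",f)
# image profile of top view across panel at b=-.03,.03
c=manip.calibration("top"); im,_=manip.capture("top"); g=cv2.GaussianBlur(im.min(2),(0,0),.6)
for b in(-.05,0,.05):
    Z0=.0441; aa=np.arange(-.02,.07,.003); px=proj(A+b*y+aa[:,None]*u+[0,0,Z0],c).astype(np.float32)
    print(b,cv2.remap(g,px[None,:,0],px[None,:,1],cv2.INTER_LINEAR).ravel())
    for th in(.4,.5,.6):
        pt=lambda s,w:A+b*y+(s*np.sin(th)+w*np.cos(th))*u+[0,0,s*np.cos(th)-w*np.sin(th)]
        q=proj([pt(.05,.007),pt(.05,-.007)],c); e=px[-1]-px[0]; L=np.linalg.norm(e); print("   th",th,"front/back top corner a-equiv",[-.02+((x-px[0])@e)/L/L*.087 for x in q])
```

```text
top 0.42 287 tilt [ 0.532  -0.0081]
top 0.5 287 tilt [ 0.532  -0.0081]
top 0.58 287 tilt [ 0.532  -0.0081]
scene 0.42 446 tilt [0.5199 0.007 ]
scene 0.5 446 tilt [0.5199 0.007 ]
scene 0.58 446 tilt [0.5199 0.007 ]
-0.05 [165 168 160 108  36  14  17  17  16  16  17  17  18  21  21  15  31 175
 226 163  52  21  25  26  27  26  24  22  28  42  70]
   th 0.4 front/back top corner a-equiv [np.float64(0.024486205366857087), np.float64(0.010852631570543163)]
   th 0.5 front/back top corner a-equiv [np.float64(0.029090028732761165), np.float64(0.015847855038749494)]
   th 0.6 front/back top corner a-equiv [np.float64(0.03345370171094725), np.float64(0.020751728021116796)]
0 [154 158 161 117  39  20  25  28  26  22  22  21  23  26  24  19  40 157
 219 158  83  78  80  81  80  80  81  79  80  81  80]
   th 0.4 front/back top corner a-equiv [np.float64(0.02448555139002043), np.float64(0.010858256491616158)]
   th 0.5 front/back top corner a-equiv [np.float64(0.02908638200459156), np.float64(0.015851616953383944)]
   th 0.6 front/back top corner a-equiv [np.float64(0.033446762879686384), np.float64(0.020753169717238878)]
0.05 [153 156 155 118  55  39  32  29  28  25  26  26  29  31  29  24  43 147
 211 165 143 151 152 150 149 148 146 146 148 150 149]
   th 0.4 front/back top corner a-equiv [np.float64(0.02448481318813313), np.float64(0.010864622401653302)]
   th 0.5 front/back top corner a-equiv [np.float64(0.029082228184102995), np.float64(0.015855886050956555)]
   th 0.6 front/back top corner a-equiv [np.float64(0.03343883504266028), np.float64(0.020754813315742655)]
```

With the offset fitted, three estimates agree: top 0.53, scene 0.52, edge profile 0.51, against an ideal of 0.497 rad. That's within about 10 mm at the head, and the tolerance is 25 mm. Handing in.

Run:
```python
from plant import manip
s=manip.state(); print(s["clock"],s["contact_force"],abs(s["qd"]).max()); print(manip.finish_job())
```

```text
22.425 [0.51719704 1.74196418 0.38085212] 0.0015480020658727876
the job is handed in; nothing more can be done
None
```

The spindle is upright in the holder cup, the lamp points at its head, and I handed the job in at 22.4 s of the 51 s allowed; no verdict is reported.

**Spindle:** I drew the white spindle out of the rest along its own axis. It stayed tilted 26° in the jaws, so I straightened it against the cup wall. I then lowered it until I felt the cup floor and released it. The last look showed it upright, with its top face at z ≈ 0.132 m as expected and about 3 mm from the cup axis.

**Lamp:** I swivelled the panel about −54° by pinching its top edge, then tipped it forward by pushing with one finger, and backed away.

| Check | Measured | Ideal | Miss at the head |
|---|---|---|---|
| Swivel | −107.5° | −107.6° | 1–2 mm sideways |
| Tilt | 0.51–0.53 rad in the last fits | 0.497 rad | up to about 10 mm up or down (25 mm allowed) |

**Checks that disagreed:** Some tilt fits did not match.
- Quick plane fits gave 0.49 rad on the front face and 0.55 rad on the back face, probably biased by the ribs.
- Two rough line fits gave 0.59 and 0.40 rad. I discarded both because they put the panel face about 2 mm and 7 mm off where it must lie. On their own they would mean misses right around the limit.

The tape roll, dumbbell and look-alikes were not touched. The arm was clear of everything when I handed in.

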